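Feed a carton three notches with the ratchet lever

ROBOT

A 6-joint arm with a two-finger parallel gripper is mounted at the origin on the work surface. World frame = base frame: x ahead of the robot, y to its left, z up, the work surface at z = 0. Lengths are in m, angles in rad, forces in N, time in s.
With the tool pointing down it reaches from about 0.275 to 0.975 m from the base axis. Payload 8.4 kg.
Tool frame: the origin (TCP) lies where the fingers leave the gripper's body, on its centre line; the fingertips stand 88 mm ahead of it and the grasp point (between the pads) lies 69 mm ahead of it; z points along the fingers, x is the direction in which the jaws open and shut, and the axes are right-handed (so a half turn about z gives the same grasp; the last joint's range is limited). The gripper opens to 92 mm and grips with 3 to 60 N. Pads are 20 mm wide; open, the fingers measure 128 mm over their backs; the gripper's body (75 mm by 189 mm) begins 69 mm behind the grasp point.
Start: joints at [-1.181, 0.353, 1.633, -0, 1.155, -0.002], TCP at [0.239, -0.578, 0.303] pointing down, gripper open.
Joint ranges: [-2.63, 2.63], [-0.92, 2.1], [0.06, 2.66], [-1.3, 4.44], [0, 2.69], [-3.02, 3.02]. Speed limits (rad/s): [2.22, 2.22, 2.79, 3.14, 3.14, 3.14].

INTERFACE

Orientations are given as a 3x3 rotation matrix whose columns are the frame's x, y, z axes.
In Python, from rig import r gives the robot as it stands.
- The arm moves only by the tool jog_arm, never from a script. Its argument "deltas" is a list of rows, each an object of numbers: "claw": the gripper command: -1 is shut, 1 is fully open, values between are in proportion; "tx", "ty", "tz": the shift along the tool's x, y, z in mm; "wx", "wy", "wz": the turn, a rotation vector about the tool's x, y, z in units of 8 degrees (1.0 is 8 degrees). In form: [{"claw": .., "tx": .., "ty": .., "tz": .., "wx": .., "wy": .., "wz": ..}, ...]. A call has 1 to 20 rows; each row is the pose to reach, as a shift and turn from the pose commanded when the call began, along the tool's axes at that moment; what a row does not reach only later rows make up. A row lasts 1/10 s, in which the tool goes at most 50 mm and 8.59 degrees, less where a joint would pass 70% of its speed; a pose out of reach is approached as far as the arm can. A call with a gripper value outside its range is refused whole. The fingers move at their own pace and stop on an object; "force" is the grip in N (left out, the last holds). Time passes only in rows, so rows that repeat a pose let the fingers close. It gives the time, the measured TCP pose, the force and the opening at its end, in the units of the state.
- r.state(): the state, without advancing time (a new reading comes with each control period).
- r.grab_frame(name): name is "scene" or "top"; returns the picture (420x560x3 uint8, red, green, blue); there is no depth.
- r.calibration(name): a dict with "fx", "fy", "cx", "cy" (pixels), "pose" (4x4, takes a point from camera to world coordinates). Camera axes: x right, y up, looking along -z (the intrinsics and any distortion apply to the point x, -y, -z); pixel columns grow to the right and rows downward; lengths in m; the calibration is good to about 2 mm. A picture is of the moment at which its call begins. calibration takes no time and is no camera call.
- r.finish_job(): hands the job in, once; it reports no verdict.
Trained networks look in the newest picture that a camera, given by its name, has taken for a name from the list of things; names that differ only in an ending like _2 or _b are one class to them, and where a whole thing is asked for, a point or a joint stands for the part that bears it (a point fixed in the world has none). Each returns a list of dicts, best first, with "p" (0 to 1); they miss things now and then, are a little off and sometimes report something else, mostly with a low value. They report only what shows in the picture. A call takes as long as a camera call.
- r.recognise(camera, target): "point" ([x, y, z] in m, in the coordinates of the camera as it stood for that picture, good to about 4 mm: the middle of the surface that is visible of it).
- r.place_of(camera, target): "point" ([x, y, z] in m, in the coordinates of the camera as it stood for that picture, good to about 4 mm: a listed point, or the origin of a listed thing).
The state is a dict: "clock": time; "joint_positions": joint angles; "joint_velocities": joint speeds; "tau": joint torques, N m; "tool_pos": TCP position; "orientation": TCP orientation; "contact_force": force on the tool from outside, world axes, zero at the start; "moment": the same for the moment, N m; "width": finger opening in m.
Only numpy, scipy, OpenCV 4.12 (cv2) and the standard library are available. Lean on these libraries where they do the work, as an engineer would, in place of code of your own. Each camera call takes 0.05 s, during which the arm holds its last target. There are 200 camera calls.

TASK

On the carton feed whose steel lever has a lime-green pad, advance the carriage exactly three notches, so that its red pointer stands at the lime mark: press the lime pad fully down and let it come fully up again, three times. Move the carriage only by its lever, do not press the blue-padded lever of the other feed, and leave the lime-padded lever up.

Things in the scene. Friction and masses are not known exactly. Their poses are not given: they have to be found in the camera images.
- lime_pad (a point): Top centre of the square lime pad (40 x 40 mm) ending the lever of one of two like carton feeds. With the lever up: 186 mm above the table, x axis level, pointing along the lane from pad to axle (away from the robot), z up, pad tilted 18 degrees (axle side lower). Fully down it is 86 mm lower and 15 mm nearer the robot: push straight down 5 to 10 mm to the robot's side of the centre.
- lime_lever (a joint): Lever angle (rad): 0 up at rest, 0.64 fully down on a hard stop. It turns on a level axle 120 mm above the table, 140 mm from the pad. A spring brings it back up when let go; pressing takes 3 to 10 N. Each full stroke drives the carriage one notch; the pawl takes the next tooth only if the lever comes up nearly all the way. The pad stands on a 35 mm stem on a low bar; the lane below is 60 mm high.
- lime_carriage (a joint): Travel (m), away from the robot, of the lime feed's white tray with a brown carton (80 x 66 x 55 mm) on a dark steel lane 430 x 130 mm. Starts within 0.006 of 0; one notch is 0.030: full strokes bring it to 0.030, 0.060, 0.090. It stays where left and nothing brings it back. Red pointers on the tray pass white ticks every 30 mm on the side rails; the third onward is a broad lime mark.
- blue_lever (a joint): Angle (rad) of the blue-padded lever of the other feed, built just alike, on the other side of the robot's centre line (left or right varies): 0 is up. To be left alone.

How it is judged:
On the way, in this order (a step that is already met when the one before it is completed fails the run):
1. first stroke: the lime lever is pressed down (value of joint lime_lever above 0.45 rad), for 0.02 s.
2. the lime carriage stands at the first notch and its lever is up again (value of joint lime_carriage between 0.02 and 0.04 m and value of joint lime_lever below 0.12 rad), for 0.05 s.
3. second stroke: the lime lever is pressed down (value of joint lime_lever above 0.45 rad), for 0.02 s.
4. at the second notch, lever up again (value of joint lime_carriage between 0.05 and 0.07 m and value of joint lime_lever below 0.12 rad), for 0.05 s.
5. third stroke: the lime lever is pressed down (value of joint lime_lever above 0.45 rad), for 0.02 s.
6. at the third notch (lime mark), lever up again (value of joint lime_carriage between 0.08 and 0.1 m and value of joint lime_lever below 0.12 rad), for 0.05 s.
At the end, for the whole second after the job is handed in: The lime carriage stands at the third notch (travel 90 mm, within 10 mm), the lime lever is up (under 0.12 rad) and the blue lever is up (all of step 6 and value of joint blue_lever below 0.12 rad); the robot touches nothing.
It fails at once if the blue lever is pressed (over 0.12 rad) (value of joint blue_lever above 0.12 rad).
It fails at once if the lime carriage is pushed along while its lever is up (value of joint lime_lever below 0.05 rad and value of joint lime_carriage above 0.008 m and (velocity of joint lime_carriage above 0.06 m/s or velocity of joint lime_carriage below -0.06 m/s)).
It also fails if it takes over 38 s, if anything falls off the work surface, if the arm or the gripper's body presses on something with over 40 N, if the wrist force passes 120 N, or if a joint passes its speed limit or range.

## Working session

There is one attempt and no reset: what is moved stays moved. The work goes in short steps, Python scripts to look and compute and a tool call to move; the robot and the scene stay as the last step left them, time stands still between calls to the robot, and variables do not carry over. Pictures are saved under pics/ and viewed, about 8 in all and at most 12, crops included, and the job is handed in when it is done.

Besides the shell and the picture viewer there is one more tool, called after "Request:" as name([rows], argument=value, ...), one row to a line, values as JSON. jog_arm: Moves the arm, as the interface text tells. Its arguments: {"type":"object","properties":{"deltas":{"type":"array"},"force":{"type":"number"}},"required":["deltas"]}

```bash
mkdir -p pics
cat > h.py <<'E'
import numpy as np, cv2
from rig import r
def world(c,p):
    return (np.array(r.calibration(c)['pose'])@np.r_[p,1])[:3]
def save(c,n):
    im=r.grab_frame(c); cv2.imwrite(f'pics/{n}.png',np.ascontiguousarray(im[:,:,::-1])); return im
E
python3 - <<'E'
from h import *
np.set_printoptions(precision=4,suppress=True)
s=r.state(); print(s['clock'],s['tool_pos'],s['orientation'],s['width'],s['contact_force'])
a=save('scene','s0'); b=save('top','t0')
cv2.imwrite('pics/both0.png',cv2.resize(np.hstack([a,b])[:,:,::-1],(800,300)))
for c in('scene','top'):
    for t in('lime_pad','lime_lever','lime_carriage','blue_lever'):
        for d in r.place_of(c,t)[:2]: print(c,t,round(d['p'],2),world(c,d['point']))
E
```

```text
0.0 [ 0.2385 -0.5773  0.302 ] [[ 0.3819 -0.9242 -0.0005]
 [-0.9242 -0.3819  0.0012]
 [-0.0013 -0.     -1.    ]] 0.09179657237429406 [-0.6564  0.3799  0.5629]
scene lime_pad 0.96 [0.4988 0.188  0.1875]Traceback (most recent call last):
  File "<stdin>", line 8, in <module>
ValueError: it knows: lime_pad
```

View pics/both0.png

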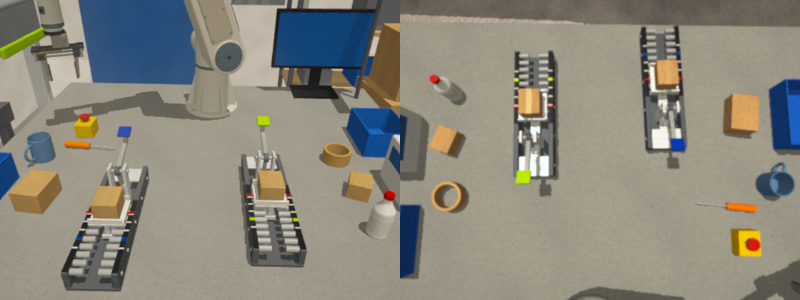

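The lime feed is on the robot's left. Its pad is at about (523,177) in the composite's top half and (263,121) in the scene half. The blue feed is on the right, with its pad at (677,145) in the top half. Next I'll triangulate the pad and get the lane direction.

Run:
```python
from h import *
np.set_printoptions(precision=4,suppress=True)
def ray(c,u,v):
    k=r.calibration(c);P=np.array(k['pose'])
    d=P[:3,:3]@np.array([(u-k['cx'])/k['fx'],-(v-k['cy'])/k['fy'],-1]);return P[:3,3],d
def at(c,u,v,z):
    o,d=ray(c,u,v);return o+d*(z-o[2])/d[2]
print({k:v for k,v in r.calibration('top').items() if k!='pose'})
for i in range(2):
  r.grab_frame('top');r.grab_frame('scene')
  for c in('top','scene'):
    for d in r.place_of(c,'lime_pad')[:2]: print(c,round(d['p'],2),world(c,d['point']))
for c in('top','scene'):
    im=cv2.imread(f'pics/{c[0]}0.png');h=cv2.cvtColor(im,cv2.COLOR_BGR2HSV)
    for nm,lo,hi in(('lime',(28,120,80),(45,255,255)),('blue',(112,150,80),(125,255,255))):
        n,_,st,ce=cv2.connectedComponentsWithStats(cv2.inRange(h,lo,hi))
        for s,q in zip(st[1:],ce[1:]):
            if s[4]>15: print(c,nm,q,s[4],'z.186',at(c,*q,.186)[:2],'z.065',at(c,*q,.065)[:2])
```

```text
{'fx': 417.22657456068146, 'fy': 417.22657456068146, 'cx': 281.75445905190776, 'cy': 212.80895808632275}
top 0.78 [0.4993 0.1935 0.189 ]
scene 0.85 [0.4993 0.1873 0.1881]
top 0.78 [0.4987 0.1931 0.1868]
scene 0.75 [0.4981 0.1893 0.1873]
top lime [210.2791 110.2791] 43 z.186 [0.7861 0.1255] z.065 [0.8346 0.1465]
top lime [162.9024 111.2683] 41 z.186 [0.7828 0.2249] z.065 [0.8308 0.2603]
top lime [172.1365 247.8766] 381 z.186 [0.4962 0.1925] z.065 [0.5029 0.2232]
top blue [342.8261  75.3913] 23 z.186 [ 0.8675 -0.1551] z.065 [ 0.9277 -0.1744]
top blue [388.9524  74.2381] 21 z.186 [ 0.8714 -0.2541] z.065 [ 0.9321 -0.2876]
top blue [388.9077 202.7308] 130 z.186 [ 0.5923 -0.2462] z.065 [ 0.6129 -0.2786]
scene lime [30.2138 60.2974] 1076 z.186 [-0.3709 -1.0847] z.065 [-0.8082 -1.3478]
scene lime [368.2076 169.4449] 236 z.186 [0.5029 0.1884] z.065 [0.2665 0.2181]
scene lime [352.3953 305.7907] 43 z.186 [0.9645 0.1272] z.065 [0.8342 0.1428]
scene lime [413.1951 306.9756] 41 z.186 [0.9611 0.2203] z.065 [0.8301 0.2574]
scene blue [173.6633 183.5204] 196 z.186 [ 0.5976 -0.2487] z.065 [ 0.383  -0.3195]
```

Both cameras agree on the pad at about (0.498, 0.190, 0.187), and the lane yaw is about 2°. I'll move with the gripper shut to above a point 8 mm on the robot's side of the pad centre.

Request:
jog_arm([
  {"claw": -1, "tx": -613, "ty": -525, "tz": -20, "wz": 2.56},
  {"claw": -1, "tx": -613, "ty": -525, "tz": -20, "wz": 2.56},
  {"claw": -1, "tx": -613, "ty": -525, "tz": -20, "wz": 2.56},
  {"claw": -1, "tx": -613, "ty": -525, "tz": -20, "wz": 2.56},
  {"claw": -1, "tx": -613, "ty": -525, "tz": -20, "wz": 2.56},
  {"claw": -1, "tx": -613, "ty": -525, "tz": -20, "wz": 2.56},
  {"claw": -1, "tx": -613, "ty": -525, "tz": -20, "wz": 2.56},
  {"claw": -1, "tx": -613, "ty": -525, "tz": -20, "wz": 2.56},
  {"claw": -1, "tx": -613, "ty": -525, "tz": -20, "wz": 2.56},
  {"claw": -1, "tx": -613, "ty": -525, "tz": -20, "wz": 2.56},
  {"claw": -1, "tx": -613, "ty": -525, "tz": -20, "wz": 2.56},
  {"claw": -1, "tx": -613, "ty": -525, "tz": -20, "wz": 2.56},
  {"claw": -1, "tx": -613, "ty": -525, "tz": -20, "wz": 2.56},
  {"claw": -1, "tx": -613, "ty": -525, "tz": -20, "wz": 2.56},
  {"claw": -1, "tx": -613, "ty": -525, "tz": -20, "wz": 2.56},
  {"claw": -1, "tx": -613, "ty": -525, "tz": -20, "wz": 2.56},
  {"claw": -1, "tx": -613, "ty": -525, "tz": -20, "wz": 2.56},
  {"claw": -1, "tx": -613, "ty": -525, "tz": -20, "wz": 2.56},
  {"claw": -1, "tx": -613, "ty": -525, "tz": -20, "wz": 2.56},
  {"claw": -1, "tx": -613, "ty": -525, "tz": -20, "wz": 2.56},
])

```text
$.deltas[0]: bad value
```

Request:
jog_arm([
  {"claw": -1, "tx": -613, "ty": -525, "tz": -20, "wx": 0, "wy": 0, "wz": 2.56},
  {"claw": -1, "tx": -613, "ty": -525, "tz": -20, "wx": 0, "wy": 0, "wz": 2.56},
  {"claw": -1, "tx": -613, "ty": -525, "tz": -20, "wx": 0, "wy": 0, "wz": 2.56},
  {"claw": -1, "tx": -613, "ty": -525, "tz": -20, "wx": 0, "wy": 0, "wz": 2.56},
  {"claw": -1, "tx": -613, "ty": -525, "tz": -20, "wx": 0, "wy": 0, "wz": 2.56},
  {"claw": -1, "tx": -613, "ty": -525, "tz": -20, "wx": 0, "wy": 0, "wz": 2.56},
  {"claw": -1, "tx": -613, "ty": -525, "tz": -20, "wx": 0, "wy": 0, "wz": 2.56},
  {"claw": -1, "tx": -613, "ty": -525, "tz": -20, "wx": 0, "wy": 0, "wz": 2.56},
  {"claw": -1, "tx": -613, "ty": -525, "tz": -20, "wx": 0, "wy": 0, "wz": 2.56},
  {"claw": -1, "tx": -613, "ty": -525, "tz": -20, "wx": 0, "wy": 0, "wz": 2.56},
  {"claw": -1, "tx": -613, "ty": -525, "tz": -20, "wx": 0, "wy": 0, "wz": 2.56},
  {"claw": -1, "tx": -613, "ty": -525, "tz": -20, "wx": 0, "wy": 0, "wz": 2.56},
  {"claw": -1, "tx": -613, "ty": -525, "tz": -20, "wx": 0, "wy": 0, "wz": 2.56},
  {"claw": -1, "tx": -613, "ty": -525, "tz": -20, "wx": 0, "wy": 0, "wz": 2.56},
  {"claw": -1, "tx": -613, "ty": -525, "tz": -20, "wx": 0, "wy": 0, "wz": 2.56},
  {"claw": -1, "tx": -613, "ty": -525, "tz": -20, "wx": 0, "wy": 0, "wz": 2.56},
  {"claw": -1, "tx": -613, "ty": -525, "tz": -20, "wx": 0, "wy": 0, "wz": 2.56},
  {"claw": -1, "tx": -613, "ty": -525, "tz": -20, "wx": 0, "wy": 0, "wz": 2.56},
  {"claw": -1, "tx": -613, "ty": -525, "tz": -20, "wx": 0, "wy": 0, "wz": 2.56},
  {"claw": -1, "tx": -613, "ty": -525, "tz": -20, "wx": 0, "wy": 0, "wz": 2.56},
])

```text
clock: 2.55
tool_pos: [0.4894, 0.1879, 0.3227]
orientation: [[0.033, -0.999, -0.0], [-0.999, -0.033, -0.0], [0.0, 0.0, -1.0]]
contact_force: [-0.2, 0.4, 0.2]
width: 0.0004
```

Run:
```python
from h import *
a=save('scene','s1'); b=save('top','t1')
f=lambda i,x,y:cv2.resize(i[y:y+140,x:x+130,::-1],(400,431),interpolation=cv2.INTER_CUBIC)
cv2.imwrite('pics/c1.png',np.hstack([f(a,310,80),f(b,110,150)]))
print(r.state()['tool_pos'])
```

```text
[0.48959311 0.18809281 0.32285288]
```

View pics/c1.png

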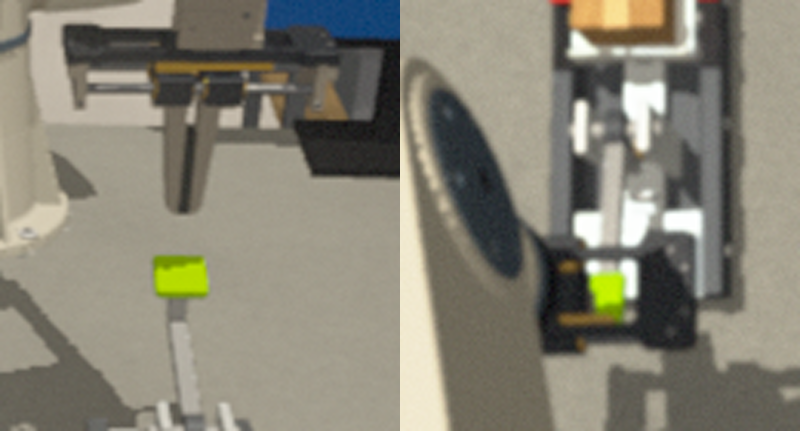

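The picture shows the closed fingertips above the lime pad: tips at (190,210), pad at (182,275) in the left crop, laterally aligned. I'll press down in steps.

Request:
jog_arm([
  {"claw": -1, "tx": 0, "ty": 0, "tz": 25, "wx": 0, "wy": 0, "wz": 0},
  {"claw": -1, "tx": 0, "ty": 0, "tz": 40, "wx": 0, "wy": 0, "wz": 0},
  {"claw": -1, "tx": 0, "ty": 0, "tz": 55, "wx": 0, "wy": 0, "wz": 0},
  {"claw": -1, "tx": 0, "ty": 0, "tz": 70, "wx": 0, "wy": 0, "wz": 0},
  {"claw": -1, "tx": 0, "ty": 0, "tz": 85, "wx": 0, "wy": 0, "wz": 0},
  {"claw": -1, "tx": 0, "ty": 0, "tz": 100, "wx": 0, "wy": 0, "wz": 0},
  {"claw": -1, "tx": 0, "ty": 0, "tz": 115, "wx": 0, "wy": 0, "wz": 0},
  {"claw": -1, "tx": 0, "ty": 0, "tz": 115, "wx": 0, "wy": 0, "wz": 0},
])

```text
clock: 3.45
tool_pos: [0.4886, 0.1883, 0.2065]
orientation: [[0.033, -0.999, -0.003], [-0.999, -0.033, -0.001], [0.001, 0.003, -1.0]]
contact_force: [-3.1, -0.5, 4.0]
width: 0.0006
```

Request:
jog_arm([
  {"claw": -1, "tx": 0, "ty": 0, "tz": 4, "wx": 0, "wy": 0, "wz": 0},
  {"claw": -1, "tx": 0, "ty": 0, "tz": 8, "wx": 0, "wy": 0, "wz": 0},
  {"claw": -1, "tx": 0, "ty": 0, "tz": 8, "wx": 0, "wy": 0, "wz": 0},
])

```text
clock: 3.75
tool_pos: [0.4893, 0.1886, 0.2001]
orientation: [[0.034, -0.999, -0.001], [-0.999, -0.034, -0.001], [0.001, 0.001, -1.0]]
contact_force: [-4.7, -3.5, 3.4]
width: 0.0004
```

Request:
jog_arm([
  {"claw": -1, "tx": 0, "ty": 0, "tz": 3, "wx": 0, "wy": 0, "wz": 0},
  {"claw": -1, "tx": 0, "ty": 0, "tz": 5, "wx": 0, "wy": 0, "wz": 0},
  {"claw": -1, "tx": 0, "ty": 0, "tz": 5, "wx": 0, "wy": 0, "wz": 0},
])

```text
clock: 4.05
tool_pos: [0.4897, 0.1887, 0.1952]
orientation: [[0.034, -0.999, -0.0], [-0.999, -0.034, -0.001], [0.001, 0.0, -1.0]]
contact_force: [-5.0, -4.3, 4.9]
width: 0.0002
```

Run:
```python
from h import *
a=save('scene','s2'); b=save('top','t2')
f=lambda i,x,y,w,h:cv2.resize(i[y:y+h,x:x+w,::-1],(400,431),interpolation=cv2.INTER_CUBIC)
cv2.imwrite('pics/c2.png',np.hstack([f(a,300,130,180,194),f(b,120,80,130,140)]))
s=r.state();print(s['tool_pos'],s['contact_force'])
```

```text
[0.4896793  0.18875605 0.19526778] [-3.34480845 -3.94835595  4.92866149]
```

View pics/c2.png

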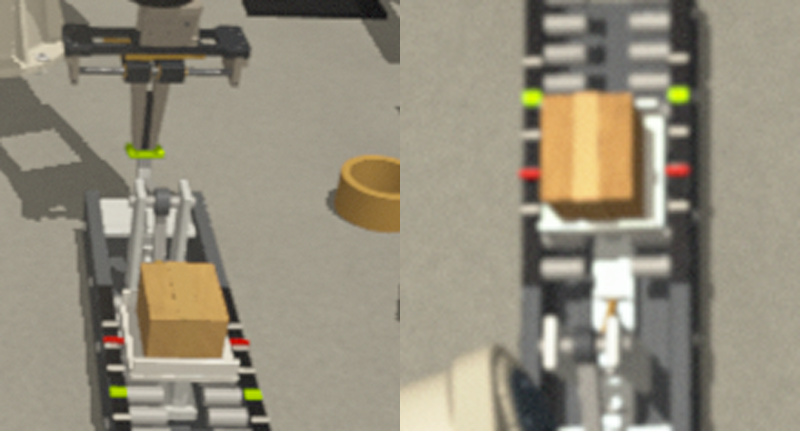

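The fingers hold the pad down in the left crop, at about (145,152). The red pointer at row 173 in the top crop is almost at the first tick (~170; second at 132, lime at 97). The hard stop isn't reached yet, since the force is only 5 N, so I'll press slightly deeper before releasing.

Request:
jog_arm([
  {"claw": -1, "tx": 0, "ty": 0, "tz": 2, "wx": 0, "wy": 0, "wz": 0},
  {"claw": -1, "tx": 0, "ty": 0, "tz": 4, "wx": 0, "wy": 0, "wz": 0},
  {"claw": -1, "tx": 0, "ty": 0, "tz": 4, "wx": 0, "wy": 0, "wz": 0},
])

```text
clock: 4.45
tool_pos: [0.49, 0.1888, 0.1915]
orientation: [[0.034, -0.999, 0.0], [-0.999, -0.034, -0.001], [0.001, -0.0, -1.0]]
contact_force: [-3.9, -5.2, 8.3]
width: 0.0004
```

Request:
jog_arm([
  {"claw": -1, "tx": 0, "ty": 0, "tz": 2, "wx": 0, "wy": 0, "wz": 0},
  {"claw": -1, "tx": 0, "ty": 0, "tz": 3, "wx": 0, "wy": 0, "wz": 0},
  {"claw": -1, "tx": 0, "ty": 0, "tz": 3, "wx": 0, "wy": 0, "wz": 0},
])

```text
clock: 4.75
tool_pos: [0.4903, 0.1888, 0.19]
orientation: [[0.034, -0.999, 0.001], [-0.999, -0.034, -0.001], [0.001, -0.001, -1.0]]
contact_force: [-8.6, -7.3, 24.3]
width: 0.0007
```

That is the hard stop (24 N). Now I'll release upward.

Request:
jog_arm([
  {"claw": -1, "tx": 0, "ty": 0, "tz": -20, "wx": 0, "wy": 0, "wz": 0},
  {"claw": -1, "tx": 0, "ty": 0, "tz": -40, "wx": 0, "wy": 0, "wz": 0},
  {"claw": -1, "tx": 0, "ty": 0, "tz": -60, "wx": 0, "wy": 0, "wz": 0},
  {"claw": -1, "tx": 0, "ty": 0, "tz": -80, "wx": 0, "wy": 0, "wz": 0},
  {"claw": -1, "tx": 0, "ty": 0, "tz": -100, "wx": 0, "wy": 0, "wz": 0},
  {"claw": -1, "tx": 0, "ty": 0, "tz": -120, "wx": 0, "wy": 0, "wz": 0},
  {"claw": -1, "tx": 0, "ty": 0, "tz": -135, "wx": 0, "wy": 0, "wz": 0},
  {"claw": -1, "tx": 0, "ty": 0, "tz": -135, "wx": 0, "wy": 0, "wz": 0},
  {"claw": -1, "tx": 0, "ty": 0, "tz": -135, "wx": 0, "wy": 0, "wz": 0},
])

```text
clock: 5.65
tool_pos: [0.4901, 0.1893, 0.3229]
orientation: [[0.034, -0.999, 0.001], [-0.999, -0.034, 0.001], [-0.001, -0.001, -1.0]]
contact_force: [0.4, -0.0, -0.6]
width: 0.0004
```

```bash
cat > look.py <<'E'
import sys; from h import *
n=sys.argv[1]
a=save('scene','s'+n); b=save('top','t'+n)
f=lambda i,x,y,w,h:cv2.resize(i[y:y+h,x:x+w,::-1],(400,431),interpolation=cv2.INTER_CUBIC)
cv2.imwrite(f'pics/c{n}.png',np.hstack([f(a,300,130,180,194),f(b,120,80,130,140)]))
s=r.state();print(s['clock'],s['tool_pos'],s['contact_force'])
for d in r.place_of('scene','lime_pad')[:1]: print(d['p'],world('scene',d['point']))
E
python3 look.py 3
```

```text
5.75 [0.4895545  0.18922039 0.3219079 ] [-0.23924149 -0.55240015 -0.87938928]
0.8 [0.49927215 0.18938868 0.18784234]
```

View pics/c3.png

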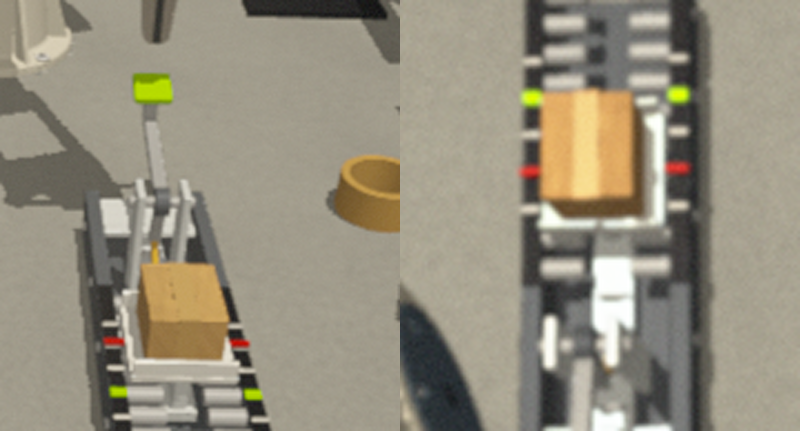

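The lever is up (pad at (153,88) in the left crop, network height 0.188). The pointer is at row 170 in the top crop, which is the first notch. Second stroke, to the same depth.

Request:
jog_arm([
  {"claw": -1, "tx": 0, "ty": 0, "tz": 25, "wx": 0, "wy": 0, "wz": 0},
  {"claw": -1, "tx": 0, "ty": 0, "tz": 40, "wx": 0, "wy": 0, "wz": 0},
  {"claw": -1, "tx": 0, "ty": 0, "tz": 55, "wx": 0, "wy": 0, "wz": 0},
  {"claw": -1, "tx": 0, "ty": 0, "tz": 70, "wx": 0, "wy": 0, "wz": 0},
  {"claw": -1, "tx": 0, "ty": 0, "tz": 85, "wx": 0, "wy": 0, "wz": 0},
  {"claw": -1, "tx": 0, "ty": 0, "tz": 100, "wx": 0, "wy": 0, "wz": 0},
  {"claw": -1, "tx": 0, "ty": 0, "tz": 115, "wx": 0, "wy": 0, "wz": 0},
  {"claw": -1, "tx": 0, "ty": 0, "tz": 123, "wx": 0, "wy": 0, "wz": 0},
  {"claw": -1, "tx": 0, "ty": 0, "tz": 128, "wx": 0, "wy": 0, "wz": 0},
  {"claw": -1, "tx": 0, "ty": 0, "tz": 132, "wx": 0, "wy": 0, "wz": 0},
  {"claw": -1, "tx": 0, "ty": 0, "tz": 135, "wx": 0, "wy": 0, "wz": 0},
  {"claw": -1, "tx": 0, "ty": 0, "tz": 135, "wx": 0, "wy": 0, "wz": 0},
])

```text
clock: 7.0
tool_pos: [0.4894, 0.1893, 0.1892]
orientation: [[0.034, -0.999, -0.001], [-0.999, -0.034, -0.0], [0.0, 0.001, -1.0]]
contact_force: [-12.0, -3.6, 30.9]
width: -0.0001
```

Request:
jog_arm([
  {"claw": -1, "tx": 0, "ty": 0, "tz": -20, "wx": 0, "wy": 0, "wz": 0},
  {"claw": -1, "tx": 0, "ty": 0, "tz": -40, "wx": 0, "wy": 0, "wz": 0},
  {"claw": -1, "tx": 0, "ty": 0, "tz": -60, "wx": 0, "wy": 0, "wz": 0},
  {"claw": -1, "tx": 0, "ty": 0, "tz": -80, "wx": 0, "wy": 0, "wz": 0},
  {"claw": -1, "tx": 0, "ty": 0, "tz": -100, "wx": 0, "wy": 0, "wz": 0},
  {"claw": -1, "tx": 0, "ty": 0, "tz": -120, "wx": 0, "wy": 0, "wz": 0},
  {"claw": -1, "tx": 0, "ty": 0, "tz": -135, "wx": 0, "wy": 0, "wz": 0},
  {"claw": -1, "tx": 0, "ty": 0, "tz": -135, "wx": 0, "wy": 0, "wz": 0},
  {"claw": -1, "tx": 0, "ty": 0, "tz": -135, "wx": 0, "wy": 0, "wz": 0},
])

```text
clock: 7.9
tool_pos: [0.4898, 0.1893, 0.3222]
orientation: [[0.034, -0.999, 0.0], [-0.999, -0.034, -0.0], [0.0, -0.0, -1.0]]
contact_force: [-1.1, 0.4, -0.7]
width: 0.0007
```

```bash
python3 look.py 4
```

```text
8.0 [0.48940857 0.18918624 0.32149085] [-0.22230867 -0.03039731 -0.2220506 ]
0.83 [0.49903454 0.18696481 0.18736444]
```

View pics/c4.png

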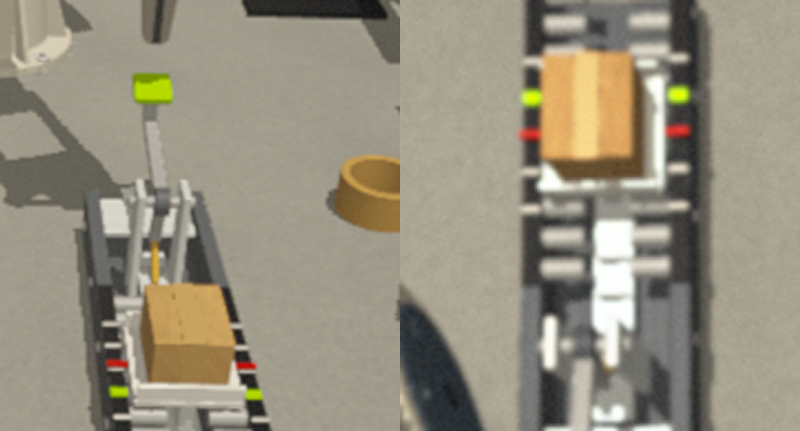

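The pointer is at row 132 in the top crop, the second notch, and the lever is up. Third stroke, 1 mm shallower since the force was 31 N.

Request:
jog_arm([
  {"claw": -1, "tx": 0, "ty": 0, "tz": 25, "wx": 0, "wy": 0, "wz": 0},
  {"claw": -1, "tx": 0, "ty": 0, "tz": 40, "wx": 0, "wy": 0, "wz": 0},
  {"claw": -1, "tx": 0, "ty": 0, "tz": 55, "wx": 0, "wy": 0, "wz": 0},
  {"claw": -1, "tx": 0, "ty": 0, "tz": 70, "wx": 0, "wy": 0, "wz": 0},
  {"claw": -1, "tx": 0, "ty": 0, "tz": 85, "wx": 0, "wy": 0, "wz": 0},
  {"claw": -1, "tx": 0, "ty": 0, "tz": 100, "wx": 0, "wy": 0, "wz": 0},
  {"claw": -1, "tx": 0, "ty": 0, "tz": 115, "wx": 0, "wy": 0, "wz": 0},
  {"claw": -1, "tx": 0, "ty": 0, "tz": 123, "wx": 0, "wy": 0, "wz": 0},
  {"claw": -1, "tx": 0, "ty": 0, "tz": 128, "wx": 0, "wy": 0, "wz": 0},
  {"claw": -1, "tx": 0, "ty": 0, "tz": 132, "wx": 0, "wy": 0, "wz": 0},
  {"claw": -1, "tx": 0, "ty": 0, "tz": 134, "wx": 0, "wy": 0, "wz": 0},
  {"claw": -1, "tx": 0, "ty": 0, "tz": 134, "wx": 0, "wy": 0, "wz": 0},
])

```text
clock: 9.25
tool_pos: [0.4892, 0.1892, 0.1897]
orientation: [[0.034, -0.999, -0.002], [-0.999, -0.034, -0.001], [0.001, 0.002, -1.0]]
contact_force: [-10.3, -1.7, 24.5]
width: 0.0002
```

Request:
jog_arm([
  {"claw": -1, "tx": 0, "ty": 0, "tz": -20, "wx": 0, "wy": 0, "wz": 0},
  {"claw": -1, "tx": 0, "ty": 0, "tz": -40, "wx": 0, "wy": 0, "wz": 0},
  {"claw": -1, "tx": 0, "ty": 0, "tz": -60, "wx": 0, "wy": 0, "wz": 0},
  {"claw": -1, "tx": 0, "ty": 0, "tz": -80, "wx": 0, "wy": 0, "wz": 0},
  {"claw": -1, "tx": 0, "ty": 0, "tz": -100, "wx": 0, "wy": 0, "wz": 0},
  {"claw": -1, "tx": 0, "ty": 0, "tz": -120, "wx": 0, "wy": 0, "wz": 0},
  {"claw": -1, "tx": 0, "ty": 0, "tz": -140, "wx": 0, "wy": 0, "wz": 0},
  {"claw": -1, "tx": 0, "ty": 0, "tz": -150, "wx": 0, "wy": 0, "wz": 0},
  {"claw": -1, "tx": 0, "ty": 0, "tz": -150, "wx": 0, "wy": 0, "wz": 0},
])

```text
clock: 10.15
tool_pos: [0.4905, 0.1896, 0.3397]
orientation: [[0.034, -0.999, 0.002], [-0.999, -0.034, 0.001], [-0.001, -0.002, -1.0]]
contact_force: [-0.0, -0.5, -0.0]
width: 0.0003
```

```bash
python3 look.py 5
```

```text
10.25 [0.48963735 0.18926118 0.33793498] [-0.20629291  0.17987254 -0.10681831]
0.88 [0.49512606 0.18880158 0.18735727]
```

View pics/c5.png

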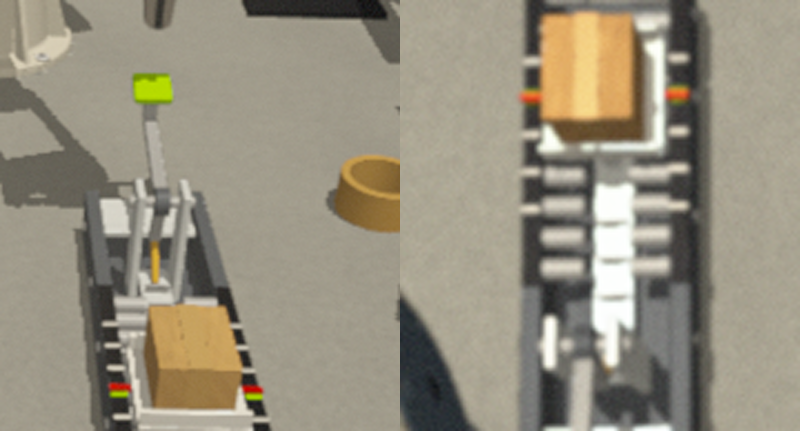

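The red pointer now stands on the lime mark (row 97 in the top crop), the lever is up and the fingers are clear. Handing in.

```bash
python3 -c "
from rig import r
print(r.finish_job())"
```

```text
the job is handed in; nothing more can be done
None
```

The lime carriage is three notches on, with its red pointer on the lime mark, and I have handed the job in (no verdict is reported). I pressed the lime pad down to its hard stop three times with the closed fingertips, reading 24 to 31 N at the bottom, and let it come fully up each time.

- **Carriage:** the pictures after each stroke showed the pointer at the first notch, then the second, then on the lime mark.
- **Lime lever:** it is up, with the pad seen at 187 mm above the table. The last pad reading was about 4 mm off in x, which is within the network's accuracy.
- **Arm:** the fingers are about 6 cm clear of the pad and the force reading is near zero. The clock stood at about 10 s of the 38 s allowed.
- **Blue lever:** the arm's planned path kept well away from it. I did not check it again in the last pictures.

No check failed.

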